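Set the mitre saw and hold the crate batten for the cut

TASK

Swing the mitre saw's arm to the left, so that it stands at 30 degrees, and let go of it. Then push the loose batten on the saw table square against the fence, and finish while still holding it there for the cut: one firm diagonal push that presses it against the fence and down on the table together, on the part of the batten left of the left red no-hands line, with the batten's right end still reaching across the blade slot. Leave the other things lying about on the bench and the saw as they are.

Things in the scene. Friction and masses are not known exactly. Their poses are not given: they have to be found in the camera images.
- saw: blue 216 mm mitre saw fixed on the bench, head raised. Origin: on the vertical mitre pivot, in the plane of the fence's working face, at bench height. x points from the robot's side through the fence, y along it to the left, z up. The head turns with the arm; its guard, 45 mm wide, reaches 110 mm in front of the fence and down to 165 mm above the bench; its motor sticks out 175 mm to the right.
- saw_table: the saw's aluminium table: top 75 mm above the bench, 235 mm long either side of the pivot, reaching 115 mm in front of the fence. Origin: on the pivot, in the table's top; axes as the saw's. The turntable is flush with it; the blade slot runs through the pivot. Red lines square to the fence, 80 mm left and right of the pivot, bound the no-hands zone between them.
- saw_fence: the saw's upright aluminium fence in two halves (from 40 to 225 mm either side of the pivot), 55 mm high above the table, 14 mm thick, working face towards the robot. Origin: middle of the working face at table height; x points into the fence, y along it to the left.
- mitre (a joint): angle of the mitre arm (rad): 0 = blade square to the fence, positive = handle swung to the left (+y of the saw), 30 degrees left = +0.524, range -0.87 to 0.87. Unlocked; turns stiffly (1.2 N m, 5 N at the handle) and stays where left. White scale on the base: a tick every 5 degrees, longer ones every 15, the two 30s red; a yellow line on the arm is the pointer.
- mitre_handle (a point): middle of the black ribbed handle knob at the front end of the mitre arm, 240 mm from the pivot and 45 mm above the bench. The knob is a cylinder of 36 mm diameter, 66 mm long, lying along the arm; this frame's x points along the arm towards the pivot. It can be pinched from above, across the arm.
- batten: the workpiece: loose planed softwood batten, 45 x 45 mm, 260 mm long, 0.2 to 0.35 kg, lying askew on the saw table in front of the fence, its right end across the blade slot. Origin: its very centre; y along its length (towards the left), x across it (towards the fence), z up.
- offcut: bystander: softwood offcut 45 x 70 x 45 mm high on the right-hand part of the saw table; origin under its centre
- cut_block: bystander: finished softwood block with a mitred end, 45 x 45 mm, 135 mm long, on the bench right of the saw; origin under its centre
- square: bystander: combination square, 300 mm steel rule with a dark blue stock, flat on the bench right of the saw; origin under the middle of the rule
- tape_measure: bystander: yellow tape measure, 72 x 42 x 68 mm high, on the bench left of the saw; origin under its centre
- tape_roll: bystander: roll of brown packing tape, 112 mm across, 48 mm high, lying flat on the bench left of the saw; origin under its centre
- screw_box: bystander: small cardboard box of screws, 85 x 120 x 50 mm high, on the bench front left; origin under its centre
- pencil: bystander: flat red carpenter's pencil, 172 mm long, 8 mm thick, on the bench front left; origin under its middle

How it is judged:
By the outcome, as a careful person would: the job done as asked, in the order asked, and still so for the second after the job is handed in, while the arm keeps its last pose, push and grip.
It also fails if it takes over 58 s, if anything falls off the work surface, if the arm or the gripper's body presses on something with over 40 N, if the wrist force passes 120 N, or if a joint passes its speed limit or range.

ROBOT

A 6-joint arm with a two-finger parallel gripper is mounted at the origin on the work surface. World frame = base frame: x ahead of the robot, y to its left, z up, the work surface at z = 0. Lengths are in mm, angles in rad, forces in N, time in s.
With the tool pointing down it reaches from about 275 to 1000 mm from the base axis. Payload 8.4 kg.
Tool frame: the origin (TCP) lies midway between the tips of the shut fingers; the grasp point (between the pads) lies 19 mm behind it; z points along the fingers, y is the line along which they close (so a half turn about z gives the same grasp; the last joint's range is limited). The gripper opens to 85 mm and grips with 20 to 120 N. Pads are 22 mm wide; open, the fingers measure 114 mm over their backs; the gripper's body (76 mm by 85 mm) begins 54 mm behind the grasp point. The pads swing forward as they close: fully open they stand 13 mm farther back than shut.
Start: joints at [1.169, 0.353, 1.633, -0, 1.155, -0.002], TCP at [243.27, 575.715, 231.281] pointing down, gripper open.
Joint ranges: [-2.63, 2.63], [-0.92, 2.1], [0.06, 2.66], [-1.3, 4.44], [0, 2.69], [-3.02, 3.02]. Speed limits (rad/s): [2.22, 2.22, 2.79, 3.14, 3.14, 3.14].

INTERFACE

Orientations are given as [roll, pitch, yaw] about the fixed x, y, z axes, in that order (R = Rz(yaw) Ry(pitch) Rx(roll)).
In Python, from rig import r gives the robot as it stands.
- The arm moves only by the shell command python3 -m inch 'ROWS' [OPENING] [FORCE]. ROWS is JSON, a list that holds one entry, the list of rows, each a list of 6 numbers: the shift along the tool's x, y, z scaled (see below), then the turn, a rotation vector about the tool's x, y, z scaled (see below). In form: [[[tx, ty, tz, wx, wy, wz], ...]]. A call has 1 to 8 rows; each row is the pose to reach, as a shift and turn from the pose commanded when the call began, along the tool's axes at that moment, turning the shorter way round; what a row does not reach only later rows make up. The controller multiplies each number of a shift by 20 cm and each number of a turn by pi rad. A row lasts 1/12 s, in which the tool goes at most 41.7 mm and 7.16 degrees, less where a joint would pass 70% of its speed; a pose out of reach is approached as far as the arm can. A call with a number of a shift or a turn outside -1 to 1 is refused whole. A call with a gripper value outside its range is refused whole. OPENING is the gripper's target within -1 to 1 (fully open at 1, half-way at 0, shut at -1), set as the call begins (- or left out, the last holds). The fingers move at their own pace and stop on an object; FORCE is the grip in N (left out, the last holds). Time passes only in rows, so rows that repeat a pose let the fingers close. It gives the time, the measured TCP pose, the force, the opening and the grip force at its end, in the units of the state.
- r.sense(): the state, without advancing time (a new reading comes with each control period).
- r.grab_frame(name): name is "scene" or "top" or "wrist"; returns the picture (400x640x3 uint8, red, green, blue); there is no depth.
- r.camera_info(name): a dict with "K" (3x3 intrinsics, pixels), "rvec" (rotation vector, rad) and "tvec" (3), from world to camera coordinates, as OpenCV has them; the wrist camera has in their place "mount" (4x4, takes a point from camera to tool coordinates, whose origin is the TCP and whose axes are the flange's). Camera axes: x right, y down, z forward; pixel columns grow to the right and rows downward; lengths in mm; the calibration is good to about 2 mm. A picture is of the moment at which its call begins: read the wrist's pose just before it. camera_info takes no time and is no camera call.
- r.sign_off(): hands the job in; it is judged then, once.
The state is a dict: "clock": time; "qpos": joint angles; "qvel": joint speeds; "joint_efforts": joint torques, N m; "eef_pos": TCP position; "tcp_rot": TCP orientation; "contact_force": force on the tool from outside, world axes, zero at the start; "wrist_torque": the same for the moment, N m; "opening": opening from 0.0 (shut) to 1.0 (fully open); "grasp_force": force on a finger pad.
Only numpy, scipy, OpenCV 4.12 (cv2) and the standard library are available. Lean on these libraries where they do the work, as an engineer would, in place of code of your own. Each camera call takes 0.05 s, during which the arm holds its last target. There are 200 camera calls.

## Working session

There is one attempt and no reset: what is moved stays moved. The work goes in short steps, Python scripts to look and compute and a shell command to move; the robot and the scene stay as the last step left them, time stands still between calls to the robot, and variables do not carry over. Pictures are saved under pics/ and viewed, at most 10 in all, crops included, and the job is handed in when it is done.

```bash
mkdir -p pics; ls
python3 - <<'E'
from rig import r
import cv2,json,numpy as np
s=r.sense(); print(s)
for n in("scene","top"):
    cv2.imwrite(f"pics/{n}0.png",r.grab_frame(n)[:,:,::-1]); print(n,r.camera_info(n))
print(r.camera_info("wrist"))
E
```

```text
pics
{'clock': 0.0, 'qpos': array([ 1.16860628e+00,  3.53632103e-01,  1.63410252e+00, -2.92183932e-05,
        1.15517720e+00, -2.40606305e-03]), 'qvel': array([-1.50374739e-03,  1.01804904e-03,  1.21985072e-05,  1.05210545e-04,
        2.04990276e-03, -4.16434312e-04]), 'joint_efforts': array([-5.81874883e-04, -6.05257058e+01, -3.42070985e+01, -1.08515933e-04,
        9.58340010e-03,  1.54253399e-05]), 'eef_pos': array([243.09846231, 575.29790627, 230.58521692]), 'tcp_rot': array([-3.14027342e+00,  2.35412581e-05,  2.74182050e+00]), 'contact_force': array([ 0.06589013, -0.05794183,  0.06780166]), 'wrist_torque': array([ 0.0123644 , -0.01708919,  0.02929061]), 'grasp_force': 0.0, 'opening': 0.999789761965494}
scene {'K': array([[411.16483616,   0.        , 316.1898448 ],
       [  0.        , 411.16483616, 204.88186472],
       [  0.        ,   0.        ,   1.        ]]), 'rvec': array([ 2.76059272, -0.69662608,  0.10967698]), 'tvec': array([-458.63382044,  196.12510704, 1380.82042159])}
top {'K': array([[430.83389479,   0.        , 316.0860115 ],
       [  0.        , 430.83389479, 193.56847357],
       [  0.        ,   0.        ,   1.        ]]), 'rvec': array([ 2.13402589, -2.17665989,  0.11356132]), 'tvec': array([ -38.30121211,  501.9009303 , 1257.30175344])}
{'K': array([[299.2440182 ,   0.        , 321.36383979],
       [  0.        , 299.2440182 , 199.48638112],
       [  0.        ,   0.        ,   1.        ]]), 'mount': array([[-2.73240696e-04, -9.51616989e-01, -3.07286562e-01,
         7.90840260e+01],
       [ 9.99999641e-01, -1.36620619e-05, -8.46895309e-04,
         4.01070893e-01],
       [ 8.01721796e-04, -3.07286683e-01,  9.51616652e-01,
        -1.43783554e+02],
       [ 0.00000000e+00,  0.00000000e+00,  0.00000000e+00,
         1.00000000e+00]])}
```

View pics/top0.png

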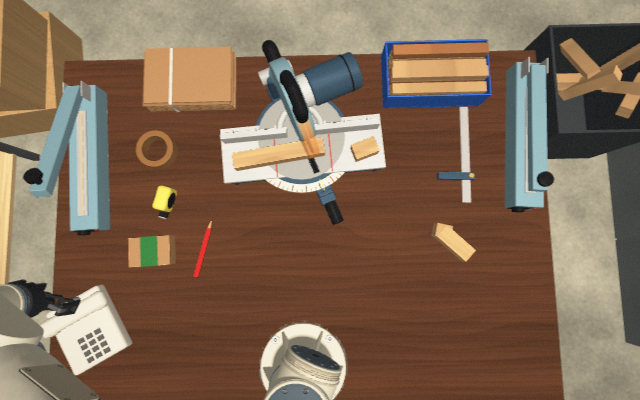

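View pics/scene0.png

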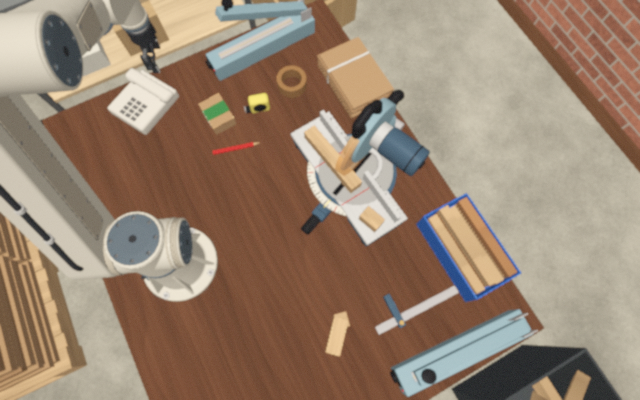

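Top view: saw around (303,150), yawed a little. The table's front edge runs (222,183)–(385,167), the handle is at (333,212), swung right, and the batten runs (235,160)–(322,146). I'll enlarge it for exact pixels.

```bash
cat > h.py <<'E'
import numpy as np, cv2
from scipy.spatial.transform import Rotation as Ro
from rig import r
def cam(n,s=None):
    c=r.camera_info(n); K=c["K"]
    if n=="wrist":
        T=np.eye(4);T[:3,:3]=Ro.from_euler("xyz",s["tcp_rot"]).as_matrix();T[:3,3]=s["eef_pos"]
        M=T@c["mount"]; return K,M[:3,:3].T,-M[:3,:3].T@M[:3,3]
    return K,cv2.Rodrigues(c["rvec"])[0],c["tvec"]
def pt(C,px,z):
    K,R,t=C; o=-R.T@t
    px=np.atleast_2d(px).astype(float)
    d=(np.c_[px,np.ones(len(px))]@np.linalg.inv(K).T)@R
    return o+d*((z-o[2])/d[:,2])[:,None]
def pj(C,P):
    K,R,t=C; p=(np.atleast_2d(P)@R.T+t)@K.T; return p[:,:2]/p[:,2:]
E
python3 - <<'E'
import cv2
i=cv2.imread("pics/top0.png")[100:230,210:400]
cv2.imwrite("pics/top0c.png",cv2.resize(i,None,fx=4.2,fy=4.2,interpolation=cv2.INTER_CUBIC))
from h import *
C=cam("top")
print(pt(C,[(222,183),(385,167),(220,128),(380,114)],75).round())
print(pt(C,[(333,212),(325,190)],45).round())
E
```

```text
[[ 532.  223.   75.]
 [ 569. -250.   75.]
 [ 696.  230.   75.]
 [ 727. -241.   75.]]
[[444. -97.  45.]
 [509. -75.  45.]]
```

View pics/top0c.png

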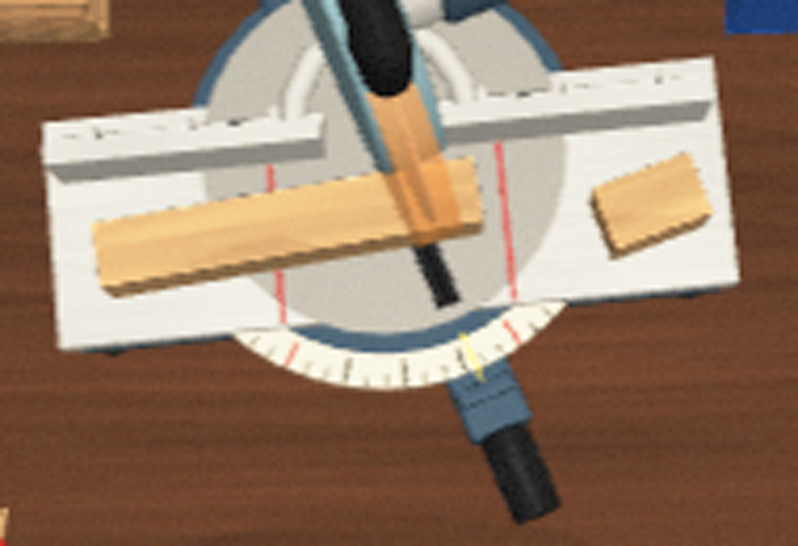

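Crop (4.2x, offset 210,100): red lines' front ends at (283,322) and (514,298), fence foot (62,182)–(325,155) and (445,140)–(712,118). The batten's top corners are (95,222), (118,296), (483,230), (472,158). Knob corners are (483,440), (520,425), (560,508), (522,522).

Run:
```python
from h import *
C=cam("top"); f=lambda p,z:pt(C,np.array(p)/4.2+[210,100],z)
fr=f([(62,350),(738,284)],75); fe=f([(62,182),(325,155),(445,140),(712,118)],75); rl=f([(283,322),(514,298),(268,165),(498,142)],75)
print("front",fr.round(1),"\nfence",fe.round(1),"\nred",rl.round(1))
for q in(fr,fe):
    k=np.polyfit(q[:,1],q[:,0],1); print("yaw",-np.degrees(np.arctan(k[0])) ,k)
b=f([(95,222),(104,294),(483,232),(472,158)],120); print("batten top",b.round(1),b.mean(0))
k=f([(483,440),(520,425),(560,508),(522,522)],45);print("knob",k.round(1),k.mean(0))
# scene check knob
S=cam("scene"); print(pj(S,[k.mean(0),b.mean(0)]).round(1))
```

```text
front [[ 530.9  215.1   75. ]
 [ 567.1 -251.6   75. ]] 
fence [[ 649.2  215.7   75. ]
 [ 664.3   32.1   75. ]
 [ 673.1  -51.7   75. ]
 [ 684.7 -237.9   75. ]] 
red [[547.2  62.4  75. ]
 [560.6 -97.1  75. ]
 [658.1  71.9  75. ]
 [670.9 -88.6  75. ]]
yaw 4.43335067133074 [-7.75313581e-02  5.47578966e+02]
yaw 4.522123959254345 [-7.90902463e-02  6.66989802e+02]
batten top [[610.4 183.3 120. ]
 [561.4 177.1 120. ]
 [598.  -76.2 120. ]
 [648.6 -69.9 120. ]] [604.59583191  53.55259742 120.        ]
knob [[ 465.5  -74.    45. ]
 [ 475.5 -100.1   45. ]
 [ 416.9 -126.5   45. ]
 [ 407.7  -99.9   45. ]] [ 441.41944538 -100.10949126   45.        ]
[[309.5 224.9]
 [330.7 157.3]]
```

```bash
cat >> h.py <<'E'
YAW=np.radians(4.5); PIV=np.array([666.5,-9.,0])
XS=np.array([np.cos(YAW),np.sin(YAW),0]); YS=np.array([-XS[1],XS[0],0])
W=lambda x,y,z: PIV+x*XS+y*YS+[0,0,z]
def down(yawdeg,tilt=0): # tool x at yawdeg, z down; tilt turns z away from tool x
    return Ro.from_euler("z",yawdeg,degrees=True)*Ro.from_euler("y",0,degrees=True)*Ro.from_euler("x",np.pi)*Ro.from_euler("y",-tilt,degrees=True)
def row(p0,R0,p,R):
    return np.r_[R0.inv().apply(np.array(p)-p0)/200,(R0.inv()*R).as_rotvec()/np.pi].round(4)
def knob(a): # mitre deg -> knob position, outward yaw
    t=184.5-a; return PIV+240*np.array([np.cos(np.radians(t)),np.sin(np.radians(t)),0]),t
E
python3 - <<'E'
from h import *
p0=np.array([243.27,575.7,231.3]);R0=down(157.1)
k,t=knob(-17.5); print(k,t)
print(row(p0,R0,k+[0,0,150],down(t)), down(30,20).apply([0,0,1]))
E
```

```text
[443.9758749  -98.90558242   0.        ] 202.0
[-2.237  -2.7167  0.4065 -0.      0.     -0.2494] [-0.29619813 -0.17101007 -0.93969262]
```

```bash
python3 -m inch '[[[-0.75,-0.9,0.13,0,0,0],[-0.75,-0.9,0.13,0,0,0],[-0.75,-0.9,0.13,0,0,0],[-0.75,-0.9,0.13,0,0,0],[-0.75,-0.9,0.13,0,0,0],[-0.75,-0.9,0.13,0,0,0],[-0.75,-0.9,0.13,0,0,0]]]' 1 50
python3 -m inch '[[[-0.75,-0.9,0.13,0,0,0],[-0.75,-0.9,0.13,0,0,0],[-0.75,-0.9,0.13,0,0,0],[-0.75,-0.9,0.13,0,0,0],[-0.75,-0.9,0.13,0,0,0],[-0.75,-0.9,0.13,0,0,0],[-0.75,-0.9,0.13,0,0,0]]]'
python3 -m inch '[[[-0.73,-0.91,0.14,0,0,-0.25],[-0.73,-0.91,0.14,0,0,-0.25],[-0.73,-0.91,0.14,0,0,-0.25],[-0.73,-0.91,0.14,0,0,-0.25],[-0.73,-0.91,0.14,0,0,-0.25],[-0.73,-0.91,0.14,0,0,-0.25],[-0.73,-0.91,0.14,0,0,-0.25],[-0.73,-0.91,0.14,0,0,-0.25]]]'
python3 - <<'E'
from h import *
s=r.sense(); cv2.imwrite("pics/w1.png",r.grab_frame("wrist")[:,:,::-1]); print(s["clock"],s["eef_pos"],np.degrees(s["tcp_rot"]),s["qpos"])
C=cam("wrist",s); k,t=knob(-17.5); print(pj(C,[k+[0,0,45],PIV+[0,0,75],W(-115,0,75),W(-115,80,75)]).round())
E
```

```text
clock: 0.68
eef_pos: [311.2, 346.5, 204.2]
tcp_rot: [-3.138, -0.0, 2.739]
contact_force: [-0.0, -0.9, -0.3]
opening: 1.0
grasp_force: 0.0
clock: 1.27
eef_pos: [380.0, 123.8, 178.8]
tcp_rot: [-3.14, 0.0, 2.739]
contact_force: [-0.4, 0.5, -0.2]
opening: 0.999
grasp_force: 0.0
clock: 1.93
eef_pos: [445.0, -100.4, 151.0]
tcp_rot: [-3.14, 0.001, -2.75]
contact_force: [-0.6, -0.0, 1.1]
opening: 0.999
grasp_force: 0.0
1.9333 [ 445.00606397 -100.42578698  150.96707732] [-1.79915403e+02  4.04781865e-02 -1.57577806e+02] [-2.24644164e-01  1.94199406e-01  2.06078961e+00 -1.02960736e-03
  8.85174204e-01 -2.18612974e+00]
[[323. 197.]
 [321. 429.]
 [360. 343.]
 [440. 365.]]
```

View pics/w1.png

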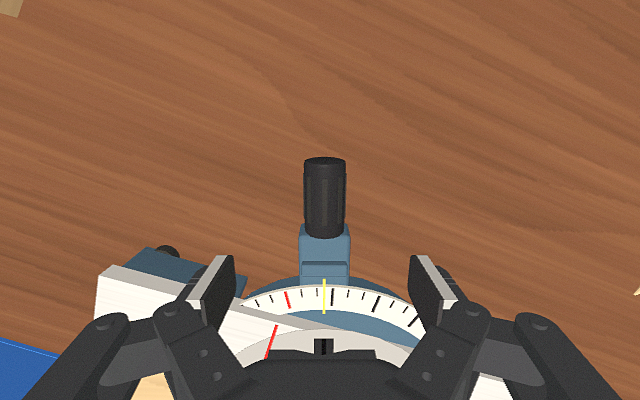

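The knob is at (325,197), predicted at (323,197). The yellow pointer reads about -17.5° by the ticks, so I'll descend and grip.

```bash
python3 -m inch '[[[0,0,0.2,0,0,0],[0,0,0.4,0,0,0],[0,0,0.55,0,0,0],[0,0,0.645,0,0,0],[0,0,0.645,0,0,0]]]' 1 50
python3 -m inch '[[[0,0,0,0,0,0],[0,0,0,0,0,0],[0,0,0,0,0,0],[0,0,0,0,0,0],[0,0,0,0,0,0],[0,0,0,0,0,0],[0,0,0,0,0,0],[0,0,0,0,0,0]]]' -1 50
python3 - <<'E'
from h import *
s=r.sense(); print(s["qpos"],s["contact_force"])
p0=s["eef_pos"];y0=np.degrees(s["tcp_rot"][2]);R0=down(y0)
print(y0,y0-202+360)
# arc about pivot from the present pose
for d in range(6,49,6):
    A=Ro.from_euler("z",-d,degrees=True); c=PIV+[0,0,p0[2]]
    print(d,list(row(p0,R0,c+A.apply(p0-c),A*R0)))
E
```

```text
clock: 2.4
eef_pos: [440.6, -95.5, 19.1]
tcp_rot: [3.138, -0.005, -2.757]
contact_force: [-0.9, 0.8, -0.5]
opening: 1.0
grasp_force: 0.0
clock: 3.07
eef_pos: [444.5, -97.3, 23.9]
tcp_rot: [-3.14, 0.003, -2.756]
contact_force: [0.1, 1.5, 10.4]
opening: 0.405
grasp_force: 48.7
[-2.19010220e-01  4.21520487e-01  2.14111958e+00  2.34544092e-04
  5.75848244e-01 -2.17522300e+00] [ 0.09767529  1.45660814 10.38877709]
-157.92839860876393 0.07160139123607223
6 [np.float64(-0.0074), np.float64(0.1249), np.float64(0.0), np.float64(-0.0), np.float64(-0.0), np.float64(0.0333)]
12 [np.float64(-0.0277), np.float64(0.2483), np.float64(0.0), np.float64(-0.0), np.float64(-0.0), np.float64(0.0667)]
18 [np.float64(-0.0609), np.float64(0.3688), np.float64(0.0), np.float64(-0.0), np.float64(-0.0), np.float64(0.1)]
24 [np.float64(-0.1065), np.float64(0.4853), np.float64(0.0), np.float64(-0.0), np.float64(-0.0), np.float64(0.1333)]
30 [np.float64(-0.164), np.float64(0.5964), np.float64(0.0), np.float64(-0.0), np.float64(-0.0), np.float64(0.1667)]
36 [np.float64(-0.2328), np.float64(0.7008), np.float64(0.0), np.float64(-0.0), np.float64(-0.0), np.float64(0.2)]
42 [np.float64(-0.3121), np.float64(0.7975), np.float64(0.0), np.float64(-0.0), np.float64(-0.0), np.float64(0.2333)]
48 [np.float64(-0.4012), np.float64(0.8854), np.float64(0.0), np.float64(-0.0), np.float64(-0.0), np.float64(0.2667)]
```

```bash
python3 -m inch '[[[-0.002,0.0625,0,0,0,0.0167],[-0.0074,0.125,0,0,0,0.0333],[-0.0163,0.187,0,0,0,0.05],[-0.028,0.248,0,0,0,0.0667],[-0.043,0.309,0,0,0,0.0833],[-0.061,0.369,0,0,0,0.1],[-0.082,0.428,0,0,0,0.1167],[-0.1065,0.485,0,0,0,0.1333]]]'
python3 -m inch '[[[-0.002,0.0625,0,0,0,0.0167],[-0.0074,0.125,0,0,0,0.0333],[-0.0163,0.187,0,0,0,0.05],[-0.028,0.248,0,0,0,0.0667],[-0.043,0.309,0,0,0,0.0833],[-0.061,0.369,0,0,0,0.1],[-0.082,0.428,0,0,0,0.1167],[-0.103,0.476,0,0,0,0.1306]]]'
python3 -m inch '[[[0,0,0,0,0,0],[0,0,0,0,0,0],[0,0,0,0,0,0]]]'
python3 - <<'E'
from h import *
s=r.sense(); cv2.imwrite("pics/t2.png",r.grab_frame("top")[:,:,::-1]); p=s["eef_pos"]-PIV
print(s["qpos"],p, 184.5-np.degrees(np.arctan2(p[1],p[0])),np.hypot(p[0],p[1]),np.degrees(s["tcp_rot"]))
i=cv2.imread("pics/t2.png")[95:215,210:400];cv2.imwrite("pics/t2c.png",cv2.resize(i,None,fx=4.2,fy=4.2,interpolation=cv2.INTER_CUBIC))
E
```

```text
clock: 3.73
eef_pos: [427.2, 0.8, 23.9]
tcp_rot: [-3.141, 0.002, 3.106]
contact_force: [-1.6, -6.1, 13.6]
opening: 0.409
grasp_force: 51.3
clock: 4.4
eef_pos: [450.4, 95.7, 23.9]
tcp_rot: [3.142, 0.001, 2.696]
contact_force: [-3.9, -5.5, 15.6]
opening: 0.402
grasp_force: 51.6
clock: 4.65
eef_pos: [450.7, 96.2, 23.9]
tcp_rot: [3.14, 0.001, 2.697]
contact_force: [-4.6, 7.4, 11.8]
opening: 0.408
grasp_force: 51.6
[ 2.06366504e-01  4.27942803e-01  2.12799571e+00  1.84725686e-03
  5.83713309e-01 -9.21498414e-01] [-215.7606742   105.24981027   23.90955953] 30.503496193950866 240.0628898684323 [1.79886194e+02 5.31647497e-02 1.54533588e+02]
```

View pics/t2c.png

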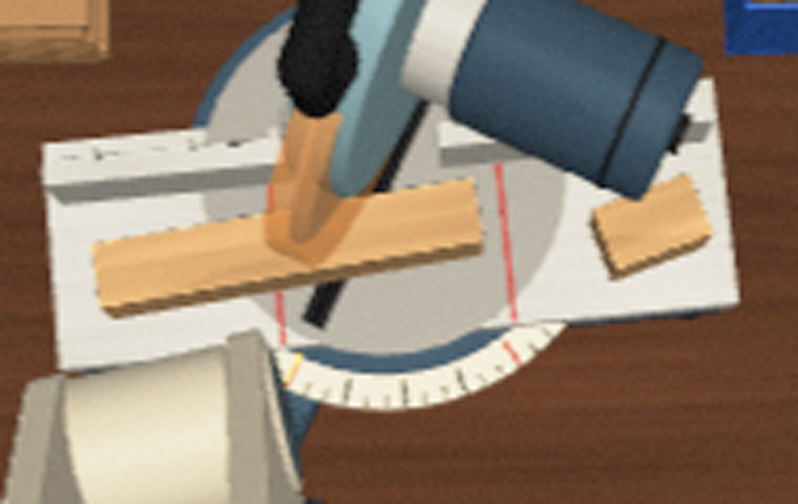

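The pointer covers the left red 30° tick at (293,368), and the batten is undisturbed. I'll release and lift away.

```bash
python3 -m inch '[[[0,0,0,0,0,0],[0,0,0,0,0,0],[0,0,0,0,0,0],[0,0,0,0,0,0],[0,0,0,0,0,0]]]' 1 50
python3 -m inch '[[[0,0,-0.1,0,0,0],[0,0,-0.3,0,0,0],[0,0,-0.5,0,0,0],[0.1,0,-0.7,0,0,0],[0.1,0,-0.8,0,0,0],[0.1,0,-0.8,0,0,0],[0.1,0,-0.8,0,0,0]]]'
python3 - <<'E'
from h import *
s=r.sense(); im=r.grab_frame("wrist"); cv2.imwrite("pics/w3.png",im[:,:,::-1]); print(s["eef_pos"],s["qpos"])
C=cam("wrist",s)
hsv=cv2.cvtColor(im,cv2.COLOR_RGB2HSV)
m=cv2.inRange(hsv,(24,150,150),(35,255,255)); ys,xs=np.nonzero(m); print("yellow",len(xs),xs.mean(),ys.mean())
P=pt(C,[(xs.mean(),ys.mean())],70)[0]-PIV; print(184.5-np.degrees(np.arctan2(P[1],P[0])),np.hypot(*P[:2]))
k,_=knob(30);print("knob pred px",pj(C,[k+[0,0,45]]),"batten", pj(C,[W(-86,197,120),W(-41,197,120),W(-45,80,75),W(0,80,75)]))
E
```

```text
clock: 5.12
eef_pos: [450.2, 95.1, 22.4]
tcp_rot: [3.142, 0.0, 2.698]
contact_force: [-0.4, 0.0, -0.5]
opening: 1.0
grasp_force: 0.0
clock: 5.7
eef_pos: [432.9, 104.0, 183.5]
tcp_rot: [3.139, 0.003, 2.698]
contact_force: [0.1, 0.2, -1.1]
opening: 0.999
grasp_force: 0.0
[432.9194658  103.98593221 183.49819395] [ 2.32438876e-01  1.28009852e-01  2.05315743e+00 -1.21927118e-04
  9.56952559e-01 -8.95014212e-01]
yellow 1573 608.1258741258741 112.75524475524476
65.81556895885916 407.9626484164515
knob pred px [[319.48014319 206.15979348]] batten [[472.74095155 312.3828446 ]
 [491.46697818 349.69893991]
 [363.12031956 357.47263447]
 [381.79879522 385.08737   ]]
```

View pics/w3.png

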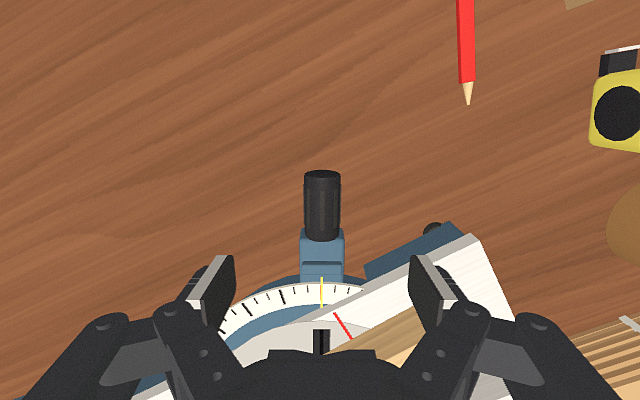

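Run:
```python
import cv2
i=cv2.imread("pics/w3.png")[270:320,240:370];cv2.imwrite("pics/w3c.png",cv2.resize(i,None,fx=6,fy=6,interpolation=cv2.INTER_CUBIC))
from h import *
s=r.sense()
# open->above-front of batten, tilted 30 deg
p0=s["eef_pos"];R0=down(np.degrees(s["tcp_rot"][2]))
print(row(p0,R0,W(-120,140,170),down(184.5)), row(W(-120,140,170),down(184.5),W(-120,140,170),down(184.5,30)))
```

```text
[-0.4314  0.3013  0.0609  0.      0.     -0.1661] [ 0.      0.      0.      0.     -0.1667 -0.    ]
```

View pics/w3c.png

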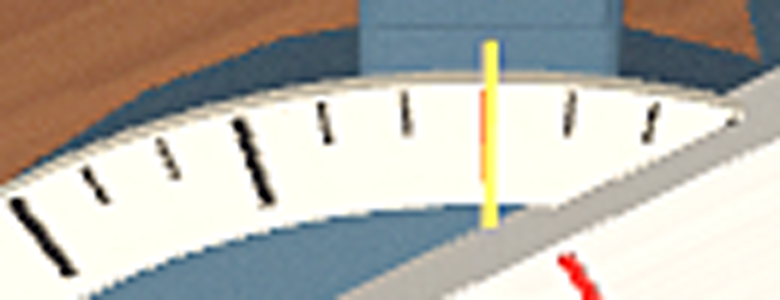

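The yellow pointer (490) sits on the red 30° tick (486), within about 0.3°. Next I'll shut the gripper, move in front of the batten's left part and tilt 30°.

```bash
python3 -m inch '[[[-0.1,0.3,0.06,0,0,-0.04],[-0.2,0.3,0.06,0,0,-0.08],[-0.3,0.3,0.06,0,0,-0.12],[-0.4,0.3,0.06,0,0,-0.166],[-0.4,0.3,0.06,0,0,-0.166],[-0.4,0.3,0.06,0,0,-0.166]]]' -1 50
python3 -m inch '[[[0,0,0,0,-0.033,0],[0,0,0,0,-0.067,0],[0,0,0,0,-0.1,0],[0,0,0,0,-0.133,0],[0,0,0,0,-0.155,0],[0,0,0,0,-0.1667,0],[0,0,0,0,-0.1667,0],[0,0,0,0,-0.1667,0]]]'
python3 - <<'E'
from h import *
s=r.sense();p0=s["eef_pos"];R0=Ro.from_euler("xyz",s["tcp_rot"]); d=p0-PIV
print("saw frame",d@XS,d@YS,d[2],R0.apply([0,0,1]),R0.apply([0,1,0]),s["qpos"],s["opening"])
T=down(184.5,30)
for x,z in((-115,100),(-60,100)): print(row(p0,R0,W(x,140,z),T))
E
```

```text
clock: 6.25
eef_pos: [529.5, 123.0, 168.0]
tcp_rot: [-3.141, -0.004, -3.065]
contact_force: [-0.7, 0.6, -1.1]
opening: 0.146
grasp_force: 0.0
clock: 6.92
eef_pos: [528.6, 123.6, 169.3]
tcp_rot: [3.141, 0.521, -3.065]
contact_force: [-0.3, 0.5, 0.0]
opening: -0.001
grasp_force: 0.0
saw frame -127.11010084700065 142.9826268411957 169.34879330357646 [ 0.49604067  0.03867218 -0.86743767] [-7.69915896e-02  9.97031653e-01  4.22423145e-04] [ 0.29446653  0.11943263  2.23853168 -0.37961933  0.2927991  -1.01639447] -0.001430712662044593
[ 1.200e-01 -1.500e-02  3.309e-01 -1.000e-04 -9.000e-04 -5.000e-04]
[-1.186e-01 -1.460e-02  4.677e-01 -1.000e-04 -9.000e-04 -5.000e-04]
```

```bash
python3 -m inch '[[[0.04,0,0.11,0,0,0],[0.08,-0.01,0.22,0,0,0],[0.12,-0.015,0.33,0,0,0],[0.12,-0.015,0.33,0,0,0],[0.12,-0.015,0.33,0,0,0]]]'
python3 -m inch '[[[-0.022,0,0.0125,0,0,0],[-0.043,0,0.025,0,0,0],[-0.065,0,0.0375,0,0,0],[-0.087,0,0.05,0,0,0],[-0.108,0,0.0625,0,0,0],[-0.13,0,0.075,0,0,0],[-0.152,0,0.0875,0,0,0],[-0.173,0,0.1,0,0,0]]]'
python3 - <<'E'
from h import *
s=r.sense();p0=s["eef_pos"];d=p0-PIV
print("saw frame",d@XS,d@YS,d[2],s["contact_force"],s["qpos"])
cv2.imwrite("pics/t4.png",r.grab_frame("top")[:,:,::-1])
i=cv2.imread("pics/t4.png")[95:215,210:400];cv2.imwrite("pics/t4c.png",cv2.resize(i,None,fx=4.2,fy=4.2,interpolation=cv2.INTER_CUBIC))
E
```

```text
clock: 7.33
eef_pos: [542.4, 121.0, 99.1]
tcp_rot: [-3.14, 0.52, -3.065]
contact_force: [0.1, 0.0, -0.5]
opening: 0.002
grasp_force: 0.0
clock: 8.0
eef_pos: [583.0, 124.7, 101.8]
tcp_rot: [3.141, 0.524, -3.065]
contact_force: [-4.2, 0.1, 1.3]
opening: -0.0
grasp_force: 1.6
saw frame -72.7466649530238 139.83009801251802 101.78605320002006 [-4.16126333  0.13288082  1.30423484] [ 0.26074542  0.3267272   2.18334504 -0.6743329   0.14691505 -0.74189734]
```

View pics/t4c.png

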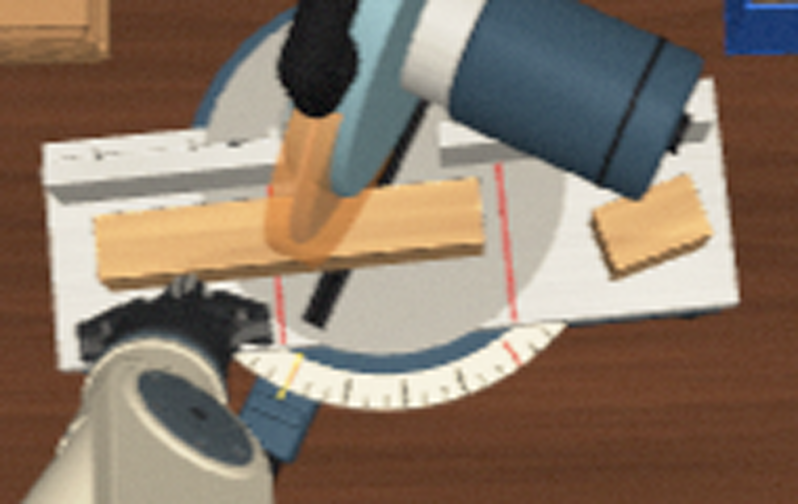

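Batten now nearly parallel to the fence, with a gap of about 25 mm. I'll continue slowly.

```bash
python3 -m inch '[[[-0.015,0,0.0085,0,0,0],[-0.03,0,0.017,0,0,0],[-0.045,0,0.0255,0,0,0],[-0.06,0,0.034,0,0,0],[-0.075,0,0.0425,0,0,0],[-0.075,0,0.0425,0,0,0]]]'
python3 - <<'E'
from h import *
s=r.sense();d=s["eef_pos"]-PIV
print("saw frame",d@XS,d@YS,d[2],s["contact_force"],s["qpos"],s["tcp_rot"])
E
python3 -m inch '[[[-0.011,0,0.0062,0,0,0],[-0.022,0,0.0125,0,0,0],[-0.022,0,0.0125,0,0,0]]]'
python3 - <<'E'
from h import *
s=r.sense();d=s["eef_pos"]-PIV
print("saw frame",d@XS,d@YS,d[2],s["contact_force"],s["qpos"])
cv2.imwrite("pics/t5.png",r.grab_frame("top")[:,:,::-1])
i=cv2.imread("pics/t5.png")[95:215,210:400];cv2.imwrite("pics/t5c.png",cv2.resize(i,None,fx=4.2,fy=4.2,interpolation=cv2.INTER_CUBIC))
E
```

```text
clock: 8.55
eef_pos: [599.5, 125.7, 100.9]
tcp_rot: [-3.141, 0.522, -3.064]
contact_force: [-3.7, -1.6, 3.1]
opening: -0.003
grasp_force: 1.9
saw frame -56.24276626087575 139.54915156966763 100.94794461634277 [-3.65875126 -1.56268215  3.08280471] [ 0.25346648  0.3471609   2.14991203 -0.60210925  0.15589659 -0.82170575] [-3.14087822  0.5224981  -3.06383505]
clock: 8.8
eef_pos: [602.1, 124.6, 99.7]
tcp_rot: [-3.138, 0.518, -3.064]
contact_force: [-11.5, -7.1, 6.8]
opening: 0.002
grasp_force: 6.0
saw frame -53.71501993168294 138.24553051675014 99.69559019678239 [-11.52107327  -7.06748124   6.81678015] [ 0.25103754  0.35242769  2.1424518  -0.58155406  0.16202752 -0.84398614]
```

View pics/t5c.png

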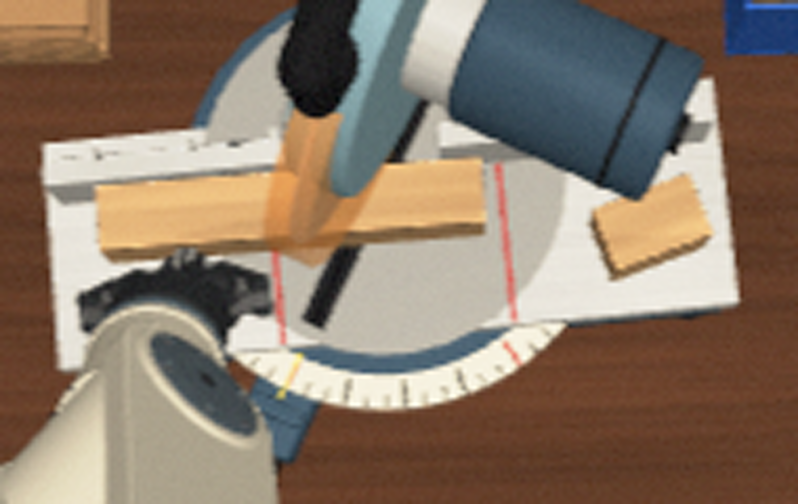

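Left end touches (force rises), with the right end still some mm off: the back top edge (97,185)–(480,160) is less sloped than the table edge. I'll push on to close the right.

```bash
python3 -m inch '[[[-0.007,0,0.004,0,0,0],[-0.014,0,0.008,0,0,0],[-0.02,0,0.012,0,0,0],[-0.02,0,0.012,0,0,0]]]'
cat >> h.py <<'E'
def edges(save=None):
    C=cam("top"); im=r.grab_frame("top")
    if save: cv2.imwrite(save,im[:,:,::-1])
    s=r.sense();d=s["eef_pos"]-PIV; F=s["contact_force"]
    print("tcp saw",(d@XS).round(1),(d@YS).round(1),d[2].round(1),"F saw",(F@XS).round(1),(F@YS).round(1),F[2].round(1),"q",s["qpos"].round(3))
    hsv=cv2.cvtColor(im,cv2.COLOR_RGB2HSV); m=cv2.inRange(hsv,(8,70,185),(24,190,255)); m[:,:225]=0;m[:,335:]=0;m[:110]=0;m[175:]=0
    out=[]
    for a,b in((236,270),(302,322)): # left, right of the guard: back edge of batten top
        for c in range(a,b):
            y=np.nonzero(m[:,c])[0]
            if len(y)>6: out.append((c,y.max()+.5))
    P=pt(C,out,120)-PIV; X=P@XS;Y=P@YS
    # robust line x = a + b*y for the front top edge
    ok=np.ones(len(X),bool)
    for _ in range(6):
        k=np.polyfit(Y[ok],X[ok],1); e=X-np.polyval(k,Y); ok=abs(e)<3
    print("front edge: rel deg",-np.degrees(np.arctan(k[0])).round(2),"x at y=197,-63",np.polyval(k,[197,-63]).round(1),ok.sum(),len(X))
    c=np.nonzero(m.sum(0)>255*5)[0]; print("cols",c.min(),c.max())
E
python3 -c "
from h import *
edges('pics/t6.png')"
```

```text
clock: 9.18
eef_pos: [603.7, 123.9, 98.4]
tcp_rot: [-3.137, 0.513, -3.064]
contact_force: [-27.0, -7.3, 16.5]
opening: -0.001
grasp_force: 13.9
tcp saw -52.2 137.4 98.4 F saw -29.5 -5.1 17.9 q [ 0.25   0.357  2.137 -0.564  0.167 -0.863]
front edge: rel deg -0.04 x at y=197,-63 [-44.3 -44.5] 54 54
cols 233 325
```

Flush: front edge at -44.4 mm, rel. angle 0.0°. Now I'll back off, rise, and set the fingertip face on the top front edge for the diagonal push.

Run:
```python
from h import *
T=down(184.5,30)
p=W(-50,138,99) # commanded approx
for q in(W(-70,138,100),W(-70,138,138),W(-58,138,134)): print(row(p,T,q,T)[:3])
a=W(-58,138,134)
for d in (14,17,20): print(d,row(a,T,a+XS*d*.707+[0,0,-d*.707],T)[:3])
```

```text
[ 0.0841 -0.     -0.0543]
[-0.0109 -0.     -0.2189]
[-0.0529 -0.     -0.1716]
14 [-0.0181 -0.      0.0676]
17 [-0.022   0.      0.0821]
20 [-0.0259  0.      0.0966]
```

```bash
python3 -m inch '[[[0.04,0,-0.025,0,0,0],[0.084,0,-0.054,0,0,0],[0.035,0,-0.14,0,0,0],[-0.011,0,-0.219,0,0,0],[-0.035,0,-0.19,0,0,0],[-0.053,0,-0.172,0,0,0],[-0.053,0,-0.172,0,0,0]]]'
python3 -c "
from h import *
edges()
s=r.sense();R0=Ro.from_euler('xyz',s['tcp_rot']);T=down(184.5,30)
print(row(s['eef_pos'],R0,W(-48,138,124),T))"
```

```text
clock: 9.82
eef_pos: [602.5, 126.3, 136.1]
tcp_rot: [3.141, 0.524, -3.064]
contact_force: [1.0, -0.6, 0.3]
opening: 0.001
grasp_force: 0.0
tcp saw -54.2 139.8 135.5 F saw 0.1 -0.9 0.9 q [ 0.253  0.284  2.127 -0.389  0.232 -1.039]
front edge: rel deg -0.06 x at y=197,-63 [-44.1 -44.4] 50 54
cols 233 324
[ 0.0021 -0.0088  0.0652 -0.0002 -0.0002 -0.0002]
```

```bash
python3 -m inch '[[[0,0,0.03,0,0,0],[0,0,0.06,0,0,0],[-0.002,0,0.085,0,0,0],[-0.005,0,0.095,0,0,0],[-0.008,0,0.105,0,0,0],[-0.008,0,0.105,0,0,0]]]'
python3 -c "
from h import *
edges()"
```

```text
clock: 10.37
eef_pos: [611.0, 126.8, 118.6]
tcp_rot: [-3.141, 0.521, -3.063]
contact_force: [-25.5, -0.1, 28.8]
opening: 0.004
grasp_force: 18.6
tcp saw -44.7 139.7 118.7 F saw -23.9 2.5 26.5 q [ 0.249  0.327  2.117 -0.441  0.202 -0.989]
front edge: rel deg 0.03 x at y=197,-63 [-44.4 -44.3] 43 54
cols 233 324
```

```bash
python3 -m inch '[[[0,0,0,0,0,0],[0,0,0,0,0,0],[0,0,0,0,0,0],[0,0,0,0,0,0],[0,0,0,0,0,0],[0,0,0,0,0,0]]]'
python3 -c "
from h import *
edges('pics/t7.png')
i=cv2.imread('pics/t7.png')[95:215,210:400];cv2.imwrite('pics/t7c.png',cv2.resize(i,None,fx=4.2,fy=4.2,interpolation=cv2.INTER_CUBIC))"
```

```text
clock: 10.92
eef_pos: [611.0, 126.8, 118.7]
tcp_rot: [-3.141, 0.521, -3.063]
contact_force: [-24.3, 0.9, 25.9]
opening: 0.002
grasp_force: 16.9
tcp saw -44.7 139.7 118.7 F saw -23.3 1.2 25.0 q [ 0.249  0.327  2.117 -0.441  0.202 -0.989]
front edge: rel deg -0.02 x at y=197,-63 [-44.4 -44.5] 43 54
cols 233 325
```

View pics/t7c.png

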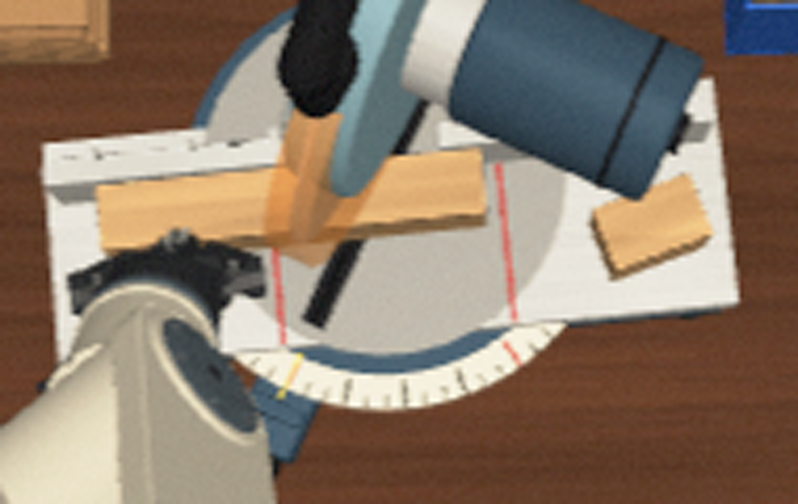

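The batten lies against the fence with its right end at (485,185), across the slot. The pointer is still on the red 30 tick at (290,370), and the fingertip is left of the red line.

```bash
python3 -c "
from rig import r
print(r.sign_off())"
```

```text
the job is handed in; nothing more can be done
None
```

The job is handed in: the mitre arm stands at 30° left (within about 0.3° on its scale) and released, and the batten is square on the fence, held left of the red line by a diagonal push of about 24 N forward and 25 N down.

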